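# Fold the board's handle down and serve a scone with the tongs

## Task

First fold the carrying handle of the serving board back, away from the scone, until it lies fully down in its catch at the far end of the board. Then pick up the tongs, close the jaws on the scone and lift it at least 10 cm off the board; finish while still holding it up in the tongs. Touch the scone with nothing but the tongs, and leave the other things on the counter where they are.

Things in the scene. Friction and masses are not known exactly. Their poses are not given: they have to be found in the camera images.
- board: fixed serving board of wood, 200 x 176 mm; its top is 18 mm above the counter. Origin: under its middle, on the counter; x points to the end with the catch (far from the robot), y to its left side, z up. Steel ears, 83 mm to the left and right of the middle line and 51 mm high above the counter, carry the handle's hinge. The catch is two small open steel cradles at 85 mm along x and 60 mm left and right, 47 mm high above the counter.
- bail (a joint): angle of the U-shaped carrying handle of the board, rad: 0 = lying down flat in its catch (mechanical stop), pi/2 = upright, more = leaning over the scone towards the robot. It starts between 1.7 and 2.2, and stays where it is left (friction of about 1.3 N at the bar, no spring, no snap).
- bail_grip (a point): middle of the handle's crossbar: a dark wooden round sleeve, 16 mm thick and 76 mm long, parallel to the board's y. It runs on a circle of radius 100 mm round the hinge. In the catch it lies 40 mm above the counter, 85 mm along x from the board's middle. The steel wire sides of the handle are at 76 mm left and right.
- bail_hinge (a point): middle of the handle's hinge line, which is parallel to the board's y: 15 mm on the near side (-x) of the board's middle, 40 mm above the counter.
- scone: the golden-brown round scone with raisins, standing on the board: straight sides, 44 mm diameter, 40 mm tall, about 50 g. Origin: centre of its underside; z up.
- scone_center (a point): centre of the scone, 20 mm above its underside.
- tongs: loose spring tongs, 100 g, lying on edge on the counter so that the jaws open and close sideways; 220 mm long from the hanging loop to the jaw tips, 26 mm high. Origin: on the counter midway between the black grip sleeves; x points along the tongs to the jaws, y to the left arm, z up.
- tongs_grip (a point): balance point of the tongs, between the middles of the two black grip sleeves, half-way up (13 mm up). The sleeves run 30 mm before and behind it. Over both, the tongs measure 55 mm open, 40 mm closed on the scone; the outer faces are parallel at 49 mm. Squeezed to 48 mm they can be carried, jaws still 60 mm apart. The spring pushes out by 8 N at the sleeves, 10 N when on the scone.
- tongs_jaw (a point): point half-way between the two jaws, 95 mm ahead of tongs_grip along the tongs' x; the scone's axis belongs here. The jaws are shallow V plates, 26 mm high and 35 mm long (17 mm either way of this point), 76 mm apart at this point when open.
- tongs_left (a joint): closing angle of each arm of the tongs, rad (the right arm moves alike): 0 = fully open, about 0.09 = closed on the scone, 0.19 = closed on nothing. A spring opens them.
- jam_jar: bystander: a jar of red jam with a gold lid, 62 mm diameter, 85 mm tall, loose, left of the board. Origin: centre of its underside.
- calculator: bystander: a grey desk calculator, 138 x 92 x 20 mm, loose, lying at the left. Origin: centre of its underside.
There are look-alikes about, which are no part of the job. Leave any blue look-alike of the scone alone.

How it is judged:
By the outcome, as a careful person would: the job done as asked, in the order asked, and still so for the second after the job is handed in, while the arm keeps its last pose, push and grip.
It also fails if it takes over 58 s, if anything falls off the work surface, if the arm or the gripper's body presses on something with over 40 N, if the wrist force passes 120 N, or if a joint passes its speed limit or range.

## Robot

A 6-joint arm with a two-finger parallel gripper is mounted at the origin on a cart in front of the work surface, level with it; the furniture and walls round the work are solid. World frame = base frame: x ahead of the robot, y to its left, z up, the work surface at z = 0. Lengths are in m, angles in rad, forces in N, time in s.
With the tool pointing down it reaches from about 0.375 to 0.9 m from the base axis. Payload 3.1 kg.
Tool frame: the origin (TCP) lies at the very end of the fingers, on their centre line; the grasp point (between the pads) lies 19 mm behind it; z points along the fingers, y is the direction in which the jaws open and shut (so a half turn about z gives the same grasp; the last joint's range is limited). The gripper opens to 85 mm and grips with 20 to 120 N. Pads are 22 mm wide; open, the fingers measure 114 mm over their backs; the gripper's body (76 mm by 85 mm) begins 54 mm behind the grasp point. The pads swing forward as they close: fully open they stand 13 mm farther back than shut.
Start: joints at [-1.454, 0.527, 1.433, -0, 1.181, -0.178], TCP at [0.182, -0.598, 0.231] pointing down, gripper open.
Joint ranges: [-3.08, 3.08], [-0.75, 2.2], [0.22, 2.44], [-1.43, 4.57], [0, 2.65], [-2.85, 2.85]. Speed limits (rad/s): [2.79, 2.79, 3.14, 3.14, 3.14, 3.14].

## Interface

Orientations are given as a unit quaternion [x, y, z, w].
In Python, from station import manip gives the robot as it stands.
- The arm moves only by the tool send_rows, never from a script. Its argument "motion" is a list of rows, each an object with "gripper": the finger opening in mm, from 0 to 85.4; "travel": the shift along the tool's x, y, z in mm, a list of three; "rotation": the turn, a rotation vector about the tool's x, y, z in degrees, a list of three. In form: [{"gripper": gripper, "travel": [x, y, z], "rotation": [ax, ay, az]}, ...]. A call has 1 to 12 rows; each row shifts and turns the commanded pose from where the row before left it, along the tool's axes as they then stand; what a row does not reach is not made up. A row lasts 1/12 s, in which the tool goes at most 41.7 mm and 7.16 degrees, less where a joint would pass 70% of its speed; a pose out of reach is approached as far as the arm can. A call is refused whole if a number of a shift passes 41.7 or a number of a turn 7.16, either way. A call with a gripper value outside its range is refused whole. The fingers move at their own pace and stop on an object; "newtons" is the grip in N (left out, the last holds). Time passes only in rows, so rows that do not move let the fingers close. It gives the time, the measured TCP pose, the force and the opening at its end, in the units of the state.
- manip.sense(): the state, without advancing time (a new reading comes with each control period).
- manip.snapshot(name): name is "scene" or "side" or "wrist"; returns the picture (400x640x3 uint8, red, green, blue); there is no depth.
- manip.calibration(name): a dict with "fx", "fy", "cx", "cy" (pixels), "cam_to_world" (4x4, takes a point from camera to world coordinates). Camera axes: x right, y down, z forward; pixel columns grow to the right and rows downward; lengths in m; the calibration is good to about 2 mm. A picture is of the moment at which its call begins: read the wrist's pose just before it. calibration takes no time and is no camera call; for the wrist camera it gives the pose at the moment of the call.
- manip.sign_off(): hands the job in, once; it reports no verdict.
The state is a dict: "t": time; "q": joint angles; "qd": joint speeds; "tau": joint torques, N m; "tcp_pos": TCP position; "tool_rot": TCP orientation; "force": force on the tool from outside, world axes, zero at the start; "ft_torque": the same for the moment, N m; "finger_gap": opening from 0.0 (shut) to 1.0 (fully open).
Only numpy, scipy, OpenCV 4.12 (cv2) and the standard library are available. Lean on these libraries where they do the work, as an engineer would, in place of code of your own. Each camera call takes 0.05 s, during which the arm holds its last target. There are 200 camera calls.

## Working session

There is one attempt and no reset: what is moved stays moved. The work goes in short steps, Python scripts to look and compute and a tool call to move; the robot and the scene stay as the last step left them, time stands still between calls to the robot, and variables do not carry over. Pictures are saved under pics/ and viewed, about 8 in all and at most 12, crops included, and the job is handed in when it is done.

Besides the shell and the picture viewer there is one more tool, called after "Call:" in YAML: its name, and indented under it one key for each argument. send_rows: Moves the arm, as the interface text tells. Its arguments: {"type":"object","properties":{"motion":{"type":"array","items":{"type":"object","properties":{"gripper":{"type":"number"},"travel":{"type":"array","items":{"type":"number"}},"rotation":{"type":"array","items":{"type":"number"}}}}},"newtons":{"type":"number"}},"required":["motion"]}

```bash
ls; mkdir -p pics; python3 - <<'E'
from station import manip
import cv2,numpy as np
s=manip.sense();print(s)
for n in("scene","side"):
    im=manip.snapshot(n);cv2.imwrite(f"pics/{n}0.png",im[:,:,::-1]);np.save(f"pics/{n}0.npy",im)
    c=manip.calibration(n);print(n,c)
a=cv2.imread("pics/scene0.png");b=cv2.imread("pics/side0.png")
E
```

```text
pics
{'t': 0.0, 'q': array([-1.45351458e+00,  5.28460135e-01,  1.43392581e+00, -9.89542838e-06,
        1.18140473e+00, -1.78488309e-01]), 'qd': array([ 0.00078414,  0.00171125, -0.00044771,  0.00154506,  0.00034968,
       -0.00026051]), 'tau': array([-2.84934198e-03, -4.42363608e+01, -1.78025419e+01, -4.09099002e-04,
        8.43974616e-03, -8.47485495e-06]), 'tcp_pos': array([ 0.18211852, -0.59711408,  0.23032986]), 'tool_rot': array([ 9.89084049e-01,  1.47348349e-01,  2.90549558e-05, -1.09863578e-03]), 'force': array([-0.09286651,  0.07924014, -0.20453762]), 'ft_torque': array([ 0.00652844, -0.02765383, -0.01159011]), 'finger_gap': 0.9979957942405215}
scene {'fx': 452.556671896589, 'fy': 452.556671896589, 'cx': 313.5362120437265, 'cy': 197.46370789710494, 'cam_to_world': array([[-0.65801185, -0.39546075,  0.64080512, -0.14810526],
       [-0.75295088,  0.3559876 , -0.55347792,  0.60028457],
       [-0.00923988, -0.84668981, -0.53200658,  0.62051858],
       [ 0.        ,  0.        ,  0.        ,  1.        ]])}
side {'fx': 377.81850679123323, 'fy': 377.81850679123323, 'cx': 318.96960513077926, 'cy': 195.530821556648, 'cam_to_world': array([[-0.90647118, -0.16626191,  0.38815844,  0.09296339],
       [-0.42193084,  0.39333445, -0.8168613 ,  0.89500817],
       [-0.01686317, -0.90423724, -0.42669737,  0.50248545],
       [ 0.        ,  0.        ,  0.        ,  1.        ]])}
```

View pics/scene0.png

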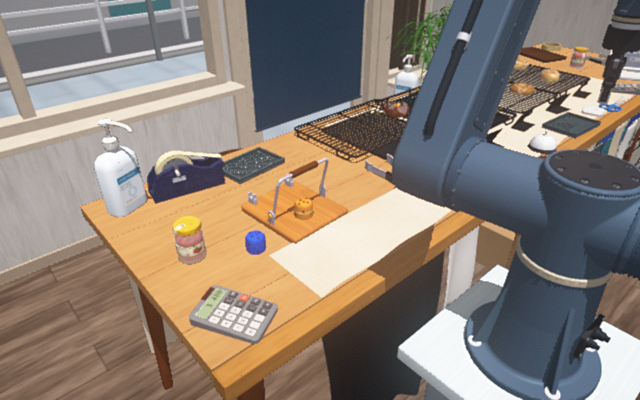

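View pics/side0.png

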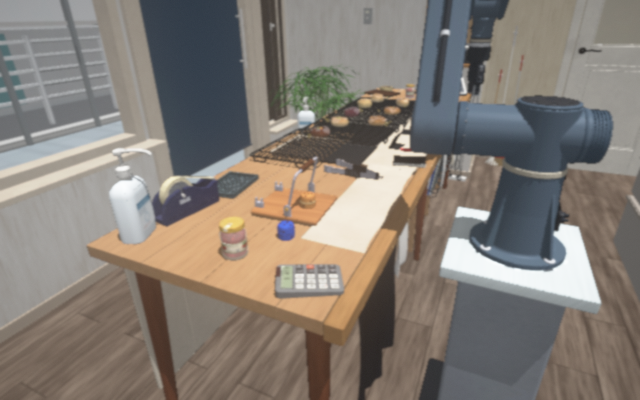

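Scene: the board is around (295,210) with the handle sleeve at (303,168), scone at (304,208) and the blue decoy at (255,242). The side view shows the tongs at about (353,169). I'll do a rough triangulation, then look with the wrist camera.

```bash
cat > h.py <<'E'
from station import manip
import cv2,numpy as np
from scipy.spatial.transform import Rotation as R
def ray(c,uv):
    M=c["cam_to_world"];d=M[:3,:3]@[(uv[0]-c["cx"])/c["fx"],(uv[1]-c["cy"])/c["fy"],1]
    return M[:3,3],d/np.linalg.norm(d)
def plane(c,uv,z):
    o,d=ray(c,uv);return o+d*(z-o[2])/d[2]
def tri(L):
    A=0;b=0
    for c,uv in L:
        o,d=ray(c,uv);P=np.eye(3)-np.outer(d,d);A=A+P;b=b+P@o
    return np.linalg.solve(A,b)
def proj(c,p):
    M=c["cam_to_world"];q=M[:3,:3].T@(np.array(p)-M[:3,3]);return np.array([c["fx"]*q[0]/q[2]+c["cx"],c["fy"]*q[1]/q[2]+c["cy"]])
def go(p,rot=None):
    "shift in mm in tool axes and rotvec deg to reach p (m)"
    s=manip.sense();T=R.from_quat(s["tool_rot"])
    print("shift mm",(T.inv().apply(np.array(p)-s["tcp_pos"])*1e3).round(1),"rot deg",None if rot is None else np.degrees((T.inv()*rot).as_rotvec()).round(2))
E
python3 - <<'E'
from h import *
a,b=manip.calibration("scene"),manip.calibration("side")
print("scone",tri([(a,(304,208)),(b,(308,200))]))
print("sleeve",tri([(a,(307,169)),(b,(303,173))]))
print("jar lid", plane(a,(188,225),.085),"blue",plane(a,(256,243),.02),"calc",plane(a,(233,313),.02))
for p in [(242,210),(296,239),(347,212)]: print("boardcorner",plane(a,p,.018))
for p in [(322,162),(335,167),(360,170),(380,177)]: print("tongs",plane(b,p,.02))
print(manip.calibration("wrist"))
im=cv2.imread("pics/side0.png")[140:240,230:430];cv2.imwrite("pics/c1.png",cv2.resize(im,(800,400),interpolation=cv2.INTER_CUBIC))
E
```

```text
scone [0.53391249 0.04071274 0.03666013]
sleeve [ 0.57380955 -0.00581356  0.10088167]
jar lid [0.58864693 0.30259205 0.085     ] blue [0.51933022 0.18897458 0.02      ] calc [0.3803565  0.33594943 0.02      ]
boardcorner [0.65002841 0.13850235 0.018     ]
boardcorner [0.47482921 0.11417472 0.018     ]
boardcorner [ 0.47546382 -0.04294862  0.018     ]
tongs [ 0.64374687 -0.29546892  0.02      ]
tongs [ 0.57964511 -0.26638884  0.02      ]
tongs [ 0.48815956 -0.27272723  0.02      ]
tongs [ 0.40606664 -0.23807027  0.02      ]
{'fx': 313.21285575546744, 'fy': 313.21285575546744, 'cx': 323.93805773290865, 'cy': 205.15709297899025, 'cam_to_world': array([[ 0.29233639, -0.91409733, -0.28100803,  0.2530472 ],
       [-0.95631384, -0.27998562, -0.0840945 , -0.57390642],
       [-0.00180765,  0.29331575, -0.95601391,  0.37262582],
       [ 0.        ,  0.        ,  0.        ,  1.        ]])}
```

View pics/c1.png

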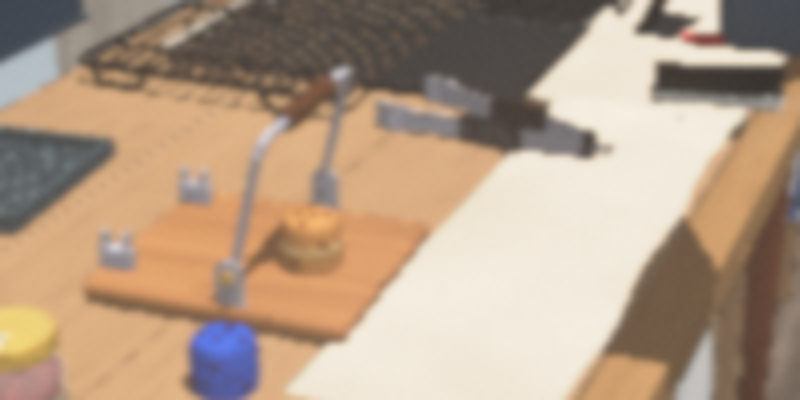

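The crop shows the tongs lying with jaws away from the robot, sleeves near side-view px (356,170). The handle leans towards the robot, over the scone. I'm moving the wrist camera over the area.

Call:
send_rows:
  motion:
    - {"gripper": 85, "travel": [0, 0, -40], "rotation": [0, 0, 5.67]}
    - {"gripper": 85, "travel": [0, 0, -40], "rotation": [0, 0, 5.67]}
    - {"gripper": 85, "travel": [0, 0, -40], "rotation": [0, 0, 5.67]}
    - {"gripper": 85, "travel": [26, -31, 0], "rotation": [0, 0, 0]}
    - {"gripper": 85, "travel": [26, -31, 0], "rotation": [0, 0, 0]}
    - {"gripper": 85, "travel": [26, -31, 0], "rotation": [0, 0, 0]}
    - {"gripper": 85, "travel": [26, -31, 0], "rotation": [0, 0, 0]}
    - {"gripper": 85, "travel": [26, -31, 0], "rotation": [0, 0, 0]}
    - {"gripper": 85, "travel": [26, -31, 0], "rotation": [0, 0, 0]}
    - {"gripper": 85, "travel": [26, -31, 0], "rotation": [0, 0, 0]}
    - {"gripper": 85, "travel": [26, -31, 0], "rotation": [0, 0, 0]}
    - {"gripper": 85, "travel": [26, -31, 0], "rotation": [0, 0, 0]}

```text
t: 1.1
tcp_pos: [0.4172, -0.3171, 0.351]
tool_rot: [1.0, -0.001, -0.0, -0.0]
force: [0.7, -1.0, 0.5]
finger_gap: 0.994
```

Call:
send_rows:
  motion:
    - {"gripper": 85, "travel": [26, -31, 0], "rotation": [0, 0, 0]}
    - {"gripper": 85, "travel": [26, -31, 0], "rotation": [0, 0, 0]}
    - {"gripper": 85, "travel": [26, -31, 0], "rotation": [0, 0, 0]}
    - {"gripper": 85, "travel": [26, -31, 0], "rotation": [0, 0, 0]}
    - {"gripper": 85, "travel": [26, -31, 0], "rotation": [0, 0, 0]}
    - {"gripper": 85, "travel": [26, -31, 0], "rotation": [0, 0, 0]}
    - {"gripper": 85, "travel": [26, -31, 0], "rotation": [0, 0, 0]}
    - {"gripper": 85, "travel": [0, 0, 0], "rotation": [0, 0, 0]}
    - {"gripper": 85, "travel": [0, 0, 0], "rotation": [0, 0, 0]}

```text
t: 1.85
tcp_pos: [0.5993, -0.1002, 0.3503]
tool_rot: [1.0, 0.002, -0.001, -0.0]
force: [0.5, -0.2, 0.2]
finger_gap: 0.997
```

```bash
python3 - <<'E'
from h import *
s=manip.sense();print(s["t"],s["tcp_pos"],s["tool_rot"],s["q"])
import pickle
c=manip.calibration("wrist");im=manip.snapshot("wrist");pickle.dump((c,im),open("w1.pkl","wb"))
cv2.imwrite("pics/w1.png",im[:,:,::-1])
E
```

```text
1.85 [ 0.59930992 -0.10019449  0.35033566] [ 9.99998451e-01  1.56117886e-03 -7.97289725e-04 -1.56629097e-04] [-3.49234344e-01  3.96082882e-01  1.32009361e+00 -2.56434356e-04
  1.42702129e+00  1.21847657e+00]
```

View pics/w1.png

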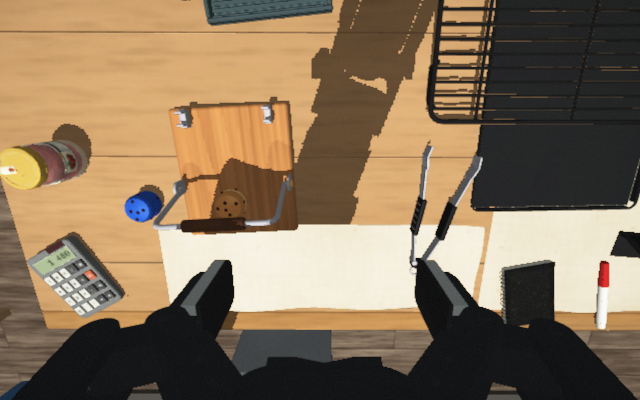

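Wrist view: board corners at (170,108), (290,101) and (297,231); cradles at (184,117) and (267,114); ears at (179,187) and (288,183). Sleeve runs (181,226)–(247,224), scone is at (228,203). The tongs' sleeves are at (418,215) and (446,220), jaw tips at (429,145) and (479,158), loop at (415,267).

```bash
cat > m.py <<'E'
from h import *
def board(c,pts):
    "pts: list of (local xyz, uv) -> origin, yaw by rigid 2D fit"
    L=np.array([p[0][:2] for p in pts]);W=np.array([plane(c,p[1],p[0][2])[:2] for p in pts])
    l,w=L-L.mean(0),W-W.mean(0);H=(l[:,0]*w[:,1]-l[:,1]*w[:,0]).sum();D=(l*w).sum();y=np.arctan2(H,D)
    Rm=np.array([[np.cos(y),-np.sin(y)],[np.sin(y),np.cos(y)]]);o=W.mean(0)-Rm@L.mean(0)
    print("resid mm",((L@Rm.T+o-W)*1e3).round(1).tolist());return o,y,Rm
E
python3 - <<'E'
from m import *
import pickle
c,im=pickle.load(open("w1.pkl","rb"))
o,y,Rm=board(c,[((.1,.088,.018),(170,109)),((.1,-.088,.018),(289,101)),((-.1,-.088,.018),(297,232)),((.085,.06,.047),(184,113)),((.085,-.06,.047),(267,110)),((-.015,.083,.051),(179,185)),((-.015,-.083,.051),(288,181))])
print("board",o,np.degrees(y))
h=np.r_[o+Rm@[-.015,0],.04]
ax=np.r_[Rm@[1,0],0]
best=min(np.linspace(1.3,2.4,1101),key=lambda t:np.linalg.norm(proj(c,h+.1*(np.cos(t)*ax+[0,0,np.sin(t)]))-[214,225]))
g=h+.1*(np.cos(best)*ax+np.array([0,0,np.sin(best)]));print("bail",best,"grip",g,proj(c,g),"hinge",h,"catch grip",o+Rm@[.085,0])
print("scone top",plane(c,(228,203),.058))
for n,uv,z in [("sl",(418,215),.026),("sr",(446,220),.026),("jl",(429,145),.026),("jr",(479,158),.026),("loop",(415,267),.013),("jar",(22,167),.085),("blue",(143,206),.03)]: print(n,plane(c,uv,z))
# dark sleeve blobs in tongs area
hsv=cv2.cvtColor(im,cv2.COLOR_RGB2HSV);m=((hsv[:,:,2]<55)).astype(np.uint8);m[:,:400]=0;m[:,466:]=0;m[:180]=0;m[250:]=0
n,l,st,ce=cv2.connectedComponentsWithStats(m)
for i in range(1,n):
    if st[i,4]>40: print(st[i],ce[i],plane(c,ce[i],.02))
E
```

```text
resid mm [[6.5, 0.7], [1.3, -2.5], [3.9, -2.6], [-2.4, 4.2], [-2.4, -2.3], [-3.2, 5.2], [-3.7, -2.8]]
board [0.5817499  0.03385782] 2.09898297527058
bail 1.858 grip [0.53845181 0.03227092 0.13590397] [216.04997338 224.46226921] hinge [0.56675996 0.03330843 0.04      ] catch grip [0.66669287 0.03697103]
scone top [0.54216153 0.0402486  0.058     ]
sl [ 0.51396175 -0.24685853  0.026     ]
sr [ 0.50578777 -0.29191295  0.026     ]
jl [ 0.62282446 -0.25295609  0.026     ]
jr [ 0.60400641 -0.32937622  0.026     ]
loop [ 0.41577082 -0.25456884  0.013     ]
jar [0.59858949 0.29770321 0.085     ]
blue [0.52830348 0.18106318 0.03      ]
[410 197  16  38 279] [417.72759857 215.38351254] [ 0.51125953 -0.24839553  0.02      ]
[436 202  20  38 360] [445.25       220.81388889] [ 0.50223806 -0.29336669  0.02      ]
```

Call:
send_rows:
  motion:
    - {"gripper": 0, "travel": [0, 0, 10], "rotation": [0, 0, -7.1]}
    - {"gripper": 0, "travel": [0, 0, 10], "rotation": [0, 0, -7.1]}
    - {"gripper": 0, "travel": [0, 0, 10], "rotation": [0, 0, -7.1]}
    - {"gripper": 0, "travel": [0, 0, 10], "rotation": [0, 0, -7.1]}
    - {"gripper": 0, "travel": [0, 0, 10], "rotation": [0, 0, -7.1]}
    - {"gripper": 0, "travel": [0, 0, 10], "rotation": [0, 0, -7.1]}
    - {"gripper": 0, "travel": [0, 0, 10], "rotation": [0, 0, -7.1]}
    - {"gripper": 0, "travel": [0, 0, 10], "rotation": [0, 0, -7.1]}
    - {"gripper": 0, "travel": [0, 0, 10], "rotation": [0, 0, -7.1]}
    - {"gripper": 0, "travel": [0, 0, 10], "rotation": [0, 0, -7.1]}
    - {"gripper": 0, "travel": [0, 0, 10], "rotation": [0, 0, -7.1]}
    - {"gripper": 0, "travel": [0, 0, 10], "rotation": [0, 0, -7.1]}

```text
t: 2.9
tcp_pos: [0.5975, -0.1042, 0.2309]
tool_rot: [0.735, 0.678, -0.0, -0.0]
force: [0.3, 0.7, -0.1]
finger_gap: -0.001
```

Call:
send_rows:
  motion:
    - {"gripper": 0, "travel": [0, 0, 10], "rotation": [0, 0, -6.9]}
    - {"gripper": 0, "travel": [27, -25, 0], "rotation": [0, 0, 0]}
    - {"gripper": 0, "travel": [27, -25, 0], "rotation": [0, 0, 0]}
    - {"gripper": 0, "travel": [27, -25, 0], "rotation": [0, 0, 0]}
    - {"gripper": 0, "travel": [27, -25, 0], "rotation": [0, 0, 0]}
    - {"gripper": 0, "travel": [25, -22, 0], "rotation": [0, 0, 0]}
    - {"gripper": 0, "travel": [0, 0, 0], "rotation": [0, 0, 0]}
    - {"gripper": 0, "travel": [0, 0, 0], "rotation": [0, 0, 0]}

```text
t: 3.57
tcp_pos: [0.4702, 0.0261, 0.2216]
tool_rot: [0.694, 0.72, -0.0, -0.0]
force: [1.0, 0.1, -0.2]
finger_gap: 0.002
```

```bash
python3 - <<'E'
from h import *
s=manip.sense();print(s["t"],s["tcp_pos"],s["tool_rot"],s["q"])
import pickle
c=manip.calibration("wrist");im=manip.snapshot("wrist");pickle.dump((c,im),open("w2.pkl","wb"))
cv2.imwrite("pics/w2.png",im[:,:,::-1])
E
```

```text
3.5667 [0.47016408 0.02608315 0.22163463] [ 6.94406789e-01  7.19582548e-01 -3.83048132e-04 -1.43237845e-04] [-1.82233595e-01  3.35873812e-01  1.81835525e+00 -5.75217337e-04
  9.88025718e-01 -2.17522655e-01]
```

View pics/w2.png

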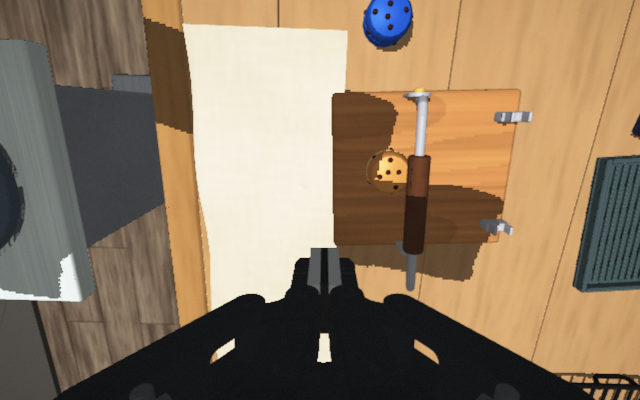

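Close view: board corners at (333,93), (520,90), (334,244); cradles at (513,117) and (496,227); sleeve runs (419,155)–(414,253); scone top is at (388,172). The fingertips are near (325,250), on the near side of the bar.

```bash
python3 - <<'E'
from m import *
import pickle
c1,_=pickle.load(open("w1.pkl","rb"));c,im=pickle.load(open("w2.pkl","rb"))
o,y,Rm=board(c,[((-.1,.088,.018),(333,93)),((.1,.088,.018),(520,90)),((-.1,-.088,.018),(334,244)),((-.015,.083,.051),(418,91)),((.085,.06,.047),(514,117)),((.085,-.06,.047),(496,226))])
print("board",o,np.degrees(y))
print("sleeve",tri([(c1,(214,225)),(c,(416.5,204))]))
print("sc top",plane(c,(388,172),.058),tri([(c1,(229,202)),(c,(388,172))]))
E
```

```text
resid mm [[-5.7, 2.7], [0.3, 3.6], [-5.0, -2.4], [0.5, -0.8], [4.2, 1.7], [5.8, -4.8]]
board [0.57432907 0.039     ] 3.122976173302981
sleeve [0.53862184 0.03547206 0.13627576]
sc top [0.53209113 0.04529008 0.058     ] [0.53712236 0.04311874 0.04002695]
```

Call:
send_rows:
  motion:
    - {"gripper": 0, "travel": [8, 20, 20], "rotation": [0, 0, 0]}
    - {"gripper": 0, "travel": [0, 0, 28], "rotation": [0, 0, 0]}
    - {"gripper": 0, "travel": [0, 0, 28], "rotation": [0, 0, 0]}
    - {"gripper": 0, "travel": [0, 0, 28], "rotation": [0, 0, 0]}
    - {"gripper": 0, "travel": [0, 8, 0], "rotation": [0, 0, 0]}
    - {"gripper": 0, "travel": [0, 8, 0], "rotation": [0, 0, 0]}
    - {"gripper": 0, "travel": [0, 8, 0], "rotation": [0, 0, 0]}
    - {"gripper": 0, "travel": [0, 8, 0], "rotation": [0, 0, 0]}
    - {"gripper": 0, "travel": [0, 8, 0], "rotation": [0, 0, 0]}
    - {"gripper": 0, "travel": [0, 8, 0], "rotation": [0, 0, 0]}
    - {"gripper": 0, "travel": [0, 8, 0], "rotation": [0, 0, 0]}

```text
t: 4.53
tcp_pos: [0.5491, 0.037, 0.1184]
tool_rot: [0.694, 0.72, 0.001, 0.001]
force: [-1.1, -1.0, 1.6]
finger_gap: 0.001
```

Call:
send_rows:
  motion:
    - {"gripper": 0, "travel": [0, 10, 0], "rotation": [0, 0, 0]}
    - {"gripper": 0, "travel": [0, 10, 0], "rotation": [0, 0, 0]}
    - {"gripper": 0, "travel": [0, 10, 0], "rotation": [0, 0, 0]}
    - {"gripper": 0, "travel": [0, 10, 4], "rotation": [0, 0, 0]}
    - {"gripper": 0, "travel": [0, 10, 6], "rotation": [0, 0, 0]}
    - {"gripper": 0, "travel": [0, 10, 8], "rotation": [0, 0, 0]}
    - {"gripper": 0, "travel": [0, 5, 0], "rotation": [0, 0, 0]}
    - {"gripper": 0, "travel": [0, 0, 0], "rotation": [0, 0, 0]}

```text
t: 5.2
tcp_pos: [0.6132, 0.0393, 0.098]
tool_rot: [0.694, 0.72, -0.0, -0.001]
force: [-0.4, 0.3, 0.0]
finger_gap: -0.001
```

```bash
python3 - <<'E'
from h import *
s=manip.sense();print(s["t"],s["tcp_pos"],s["tool_rot"],s["force"])
im=manip.snapshot("wrist");s=manip.snapshot("side")[130:230,220:380]
a=np.vstack([cv2.resize(im,(560,350)),cv2.resize(s,(560,250),interpolation=cv2.INTER_CUBIC)[:250]])
cv2.imwrite("pics/w3.png",a[:,:,::-1])
E
```

```text
5.2 [0.61315686 0.03933925 0.0979859 ] [ 6.94369320e-01  7.19618448e-01 -4.67841459e-04 -5.63824504e-04] [-0.43991965  0.32526942  0.04560879]
```

View pics/w3.png

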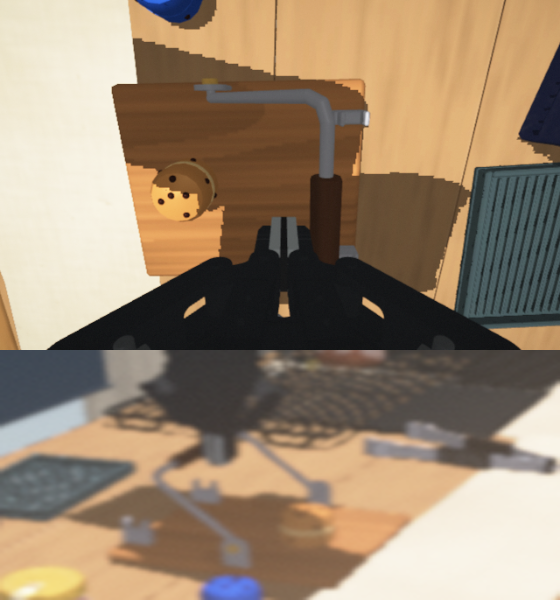

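The handle is past upright, with the bar on the far side of the fingers and the scone untouched. Next I'll go up, over the bar, and press it down into the catch.

Call:
send_rows:
  motion:
    - {"gripper": 0, "travel": [0, -4, -25], "rotation": [0, 0, 0]}
    - {"gripper": 0, "travel": [0, 0, -25], "rotation": [0, 0, 0]}
    - {"gripper": 0, "travel": [0, 20, 0], "rotation": [0, 0, 0]}
    - {"gripper": 0, "travel": [0, 18, 0], "rotation": [0, 0, 0]}
    - {"gripper": 0, "travel": [0, 3, 12], "rotation": [0, 0, 0]}
    - {"gripper": 0, "travel": [0, 3, 12], "rotation": [0, 0, 0]}
    - {"gripper": 0, "travel": [0, 3, 12], "rotation": [0, 0, 0]}
    - {"gripper": 0, "travel": [0, 3, 12], "rotation": [0, 0, 0]}
    - {"gripper": 0, "travel": [0, 2, 12], "rotation": [0, 0, 0]}
    - {"gripper": 0, "travel": [0, 2, 12], "rotation": [0, 0, 0]}

```text
t: 6.13
tcp_pos: [0.6616, 0.0412, 0.075]
tool_rot: [0.694, 0.72, -0.001, -0.001]
force: [0.6, -0.1, -0.6]
finger_gap: 0.001
```

Call:
send_rows:
  motion:
    - {"gripper": 0, "travel": [0, 0, 8], "rotation": [0, 0, 0]}
    - {"gripper": 0, "travel": [0, 0, 8], "rotation": [0, 0, 0]}
    - {"gripper": 0, "travel": [0, 0, 5], "rotation": [0, 0, 0]}
    - {"gripper": 0, "travel": [0, 0, 3], "rotation": [0, 0, 0]}
    - {"gripper": 0, "travel": [0, 0, 0], "rotation": [0, 0, 0]}
    - {"gripper": 0, "travel": [0, 0, 0], "rotation": [0, 0, 0]}

```text
t: 6.63
tcp_pos: [0.6767, 0.0417, 0.059]
tool_rot: [0.695, 0.719, 0.011, 0.011]
force: [16.2, 5.3, 10.3]
finger_gap: -0.001
```

```bash
python3 - <<'E'
from h import *
im=manip.snapshot("wrist");s=manip.snapshot("side")[130:230,220:380];s2=manip.snapshot("scene")[130:250,220:380]
a=np.hstack([np.vstack([cv2.resize(im,(400,250)),cv2.resize(s,(400,250),interpolation=cv2.INTER_CUBIC)]),cv2.resize(s2,(400,300),interpolation=cv2.INTER_CUBIC).repeat(1,0)[:500] if 0 else cv2.copyMakeBorder(cv2.resize(s2,(400,300),interpolation=cv2.INTER_CUBIC),0,200,0,0,cv2.BORDER_CONSTANT)])
cv2.imwrite("pics/w4.png",a[:,:,::-1])
E
```

```text
(no output)
```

View pics/w4.png

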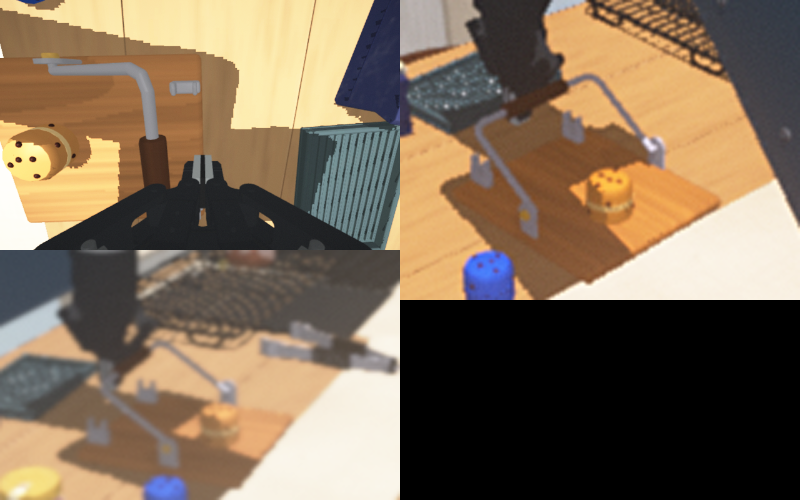

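The fingers slid past the bar's far side, and the bar is now on the near side of the fingers at about 50° up. I'll lift off and measure the bar angle before going again.

Call:
send_rows:
  motion:
    - {"gripper": 0, "travel": [0, 5, -20], "rotation": [0, 0, 0]}
    - {"gripper": 0, "travel": [0, 0, -40], "rotation": [0, 0, 0]}
    - {"gripper": 0, "travel": [0, 0, -40], "rotation": [0, 0, 0]}
    - {"gripper": 0, "travel": [0, -35, 0], "rotation": [0, 0, 0]}
    - {"gripper": 0, "travel": [0, -35, 0], "rotation": [0, 0, 0]}
    - {"gripper": 0, "travel": [0, 0, 0], "rotation": [0, 0, 0]}

```text
t: 7.28
tcp_pos: [0.5864, 0.0401, 0.1512]
tool_rot: [0.694, 0.72, -0.005, -0.007]
force: [-2.0, 0.7, -0.3]
finger_gap: -0.001
```

```bash
python3 - <<'E'
from h import *
import pickle
s=manip.sense();print(s["t"],s["tcp_pos"],s["tool_rot"],s["force"])
c=manip.calibration("wrist");im=manip.snapshot("wrist");pickle.dump((c,im),open("w5.pkl","wb"))
cv2.imwrite("pics/w5.png",im[:,:,::-1])
E
```

```text
7.2833 [0.58641386 0.04009448 0.15122418] [ 0.69421982  0.71971466 -0.00512879 -0.00658316] [-1.95238672  0.6873923  -0.26523194]
```

View pics/w5.png

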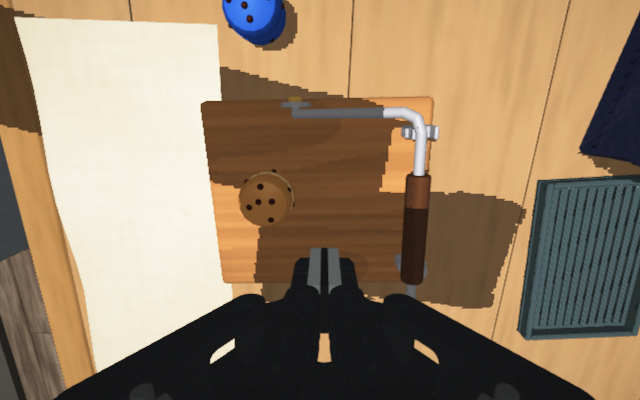

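Sleeve runs (419,175)–(412,283), centre ≈(415,229). The left ear is at (294,102) and the left cradle at (420,132).

```bash
python3 - <<'E'
from h import *
import pickle
c,im=pickle.load(open("w5.pkl","rb"))
for n,uv,z in [("ear",(294,101),.051),("cradle",(420,131),.047),("cL near",(203,102),.018),("cL far",(433,97),.018),("cR near",(221,283),.018),("scone",(266,199),.058)]: print(n,plane(c,uv,z))
for hx in(.56,.567,.574):
    h=np.array([hx,.036,.04])
    b=min(np.linspace(0,1.5,751),key=lambda t:np.linalg.norm(proj(c,h+.1*np.array([np.cos(t),0,np.sin(t)]))-[415,229]))
    g=h+.1*np.array([np.cos(b),0,np.sin(b)]);print(hx,b,g,proj(c,g))
E
```

```text
ear [0.55903683 0.12160103 0.051     ]
cradle [0.65514892 0.10344426 0.047     ]
cL near [0.47886935 0.11870389 0.018     ]
cL far [0.67061693 0.12965289 0.018     ]
cR near [ 0.48385646 -0.05342952  0.018     ]
scone [0.53847443 0.04768092 0.058     ]
0.56 0.422 [0.65122716 0.036      0.08095858] [415.78385566 229.42426198]
0.567 0.542 [0.65266787 0.036      0.09158504] [421.93370444 235.13429496]
0.574 0.7000000000000001 [0.65048422 0.036      0.10442177] [424.15251696 242.54610322]
```

Call:
send_rows:
  motion:
    - {"gripper": 0, "travel": [0, 22, 0], "rotation": [0, 0, 0]}
    - {"gripper": 0, "travel": [0, 22, 0], "rotation": [0, 0, 0]}
    - {"gripper": 0, "travel": [0, 22, 0], "rotation": [0, 0, 0]}
    - {"gripper": 0, "travel": [0, 0, 15], "rotation": [0, 0, 0]}
    - {"gripper": 0, "travel": [0, 0, 15], "rotation": [0, 0, 0]}
    - {"gripper": 0, "travel": [0, 0, 10], "rotation": [0, 0, 0]}
    - {"gripper": 0, "travel": [0, 1, 10], "rotation": [0, 0, 0]}
    - {"gripper": 0, "travel": [0, 2, 10], "rotation": [0, 0, 0]}
    - {"gripper": 0, "travel": [0, 1, 10], "rotation": [0, 0, 0]}

```text
t: 8.08
tcp_pos: [0.6684, 0.0412, 0.0824]
tool_rot: [0.694, 0.72, 0.0, 0.0]
force: [0.6, 0.2, 0.4]
finger_gap: 0.002
```

Call:
send_rows:
  motion:
    - {"gripper": 0, "travel": [0, 0, -35], "rotation": [0, 0, 0]}
    - {"gripper": 0, "travel": [0, -14, 0], "rotation": [0, 0, 0]}
    - {"gripper": 0, "travel": [0, 0, 0], "rotation": [0, 0, 0]}
    - {"gripper": 0, "travel": [0, 0, 0], "rotation": [0, 0, 0]}

```text
t: 8.42
tcp_pos: [0.6533, 0.0408, 0.1181]
tool_rot: [0.694, 0.72, -0.0, -0.0]
force: [1.1, -0.4, 0.2]
finger_gap: -0.003
```

```bash
python3 - <<'E'
from h import *
import pickle
s=manip.sense();print(s["t"],s["tcp_pos"],s["tool_rot"],s["force"])
c=manip.calibration("wrist");im=manip.snapshot("wrist");pickle.dump((c,im),open("w6.pkl","wb"))
cv2.imwrite("pics/w6.png",im[60:360,120:520,::-1])
E
```

```text
8.4167 [0.65331427 0.04084351 0.11811078] [ 6.94449605e-01  7.19541300e-01 -1.34733518e-04 -2.10681719e-04] [ 1.1469607  -0.38401241  0.23762955]
```

View pics/w6.png

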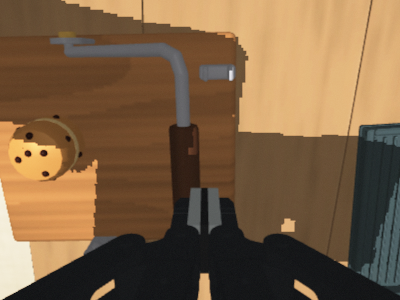

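Crop: the sleeve spans columns 170–200 (full-image centre ≈304), starting at full row 187, and is slightly near-side of the fingertips at column 325.

```bash
python3 - <<'E'
from h import *
import pickle
c,im=pickle.load(open("w6.pkl","rb"))
for hx in(.556,.561,.566):
    h=np.array([hx,.076,.04])
    b=min(np.linspace(0,1.5,751),key=lambda t:abs(proj(c,h+.1*np.array([np.cos(t),0,np.sin(t)]))[0]-304))
    g=h+.1*np.array([np.cos(b),0,np.sin(b)]);print(hx,b,g,proj(c,g))
print(proj(c,manip.sense()["tcp_pos"]))
for n,uv,z in [("ear",(188,98),.051),("cradle",(335,131),.047)]: print(n,plane(c,uv,z))
E
```

```text
0.556 0.5660000000000001 [0.64040528 0.076      0.09362601] [303.94283442 187.4496441 ]
0.561 0.646 [0.64084982 0.076      0.10019972] [304.02052206 190.46815156]
0.566 0.72 [0.64118057 0.076      0.10593847] [303.98087365 193.29342961]
[325.69128623 267.37468327]
ear [0.56364135 0.12092097 0.051     ]
cradle [0.65768057 0.10370693 0.047     ]
```

Call:
send_rows:
  motion:
    - {"gripper": 0, "travel": [0, -12, 0], "rotation": [0, 0, 0]}
    - {"gripper": 0, "travel": [0, 0, 0], "rotation": [0, 0, 0]}
    - {"gripper": 0, "travel": [0, 0, 6], "rotation": [0, 0, 0]}
    - {"gripper": 0, "travel": [0, 0, 7], "rotation": [0, 0, 0]}
    - {"gripper": 0, "travel": [0, 4, 9], "rotation": [0, 0, 0]}
    - {"gripper": 0, "travel": [0, 5, 8], "rotation": [0, 0, 0]}
    - {"gripper": 0, "travel": [0, 3, 7], "rotation": [0, 0, 0]}
    - {"gripper": 0, "travel": [0, 0, 0], "rotation": [0, 0, 0]}

```text
t: 9.13
tcp_pos: [0.6534, 0.0408, 0.0788]
tool_rot: [0.694, 0.72, -0.001, -0.001]
force: [-0.0, -0.3, 0.7]
finger_gap: 0.0
```

Call:
send_rows:
  motion:
    - {"gripper": 0, "travel": [0, 3, 8], "rotation": [0, 0, 0]}
    - {"gripper": 0, "travel": [0, 2, 8], "rotation": [0, 0, 0]}
    - {"gripper": 0, "travel": [0, 1, 8], "rotation": [0, 0, 0]}
    - {"gripper": 0, "travel": [0, 0, 5], "rotation": [0, 0, 0]}
    - {"gripper": 0, "travel": [0, 0, 3], "rotation": [0, 0, 0]}
    - {"gripper": 0, "travel": [0, 0, 0], "rotation": [0, 0, 0]}

```text
t: 9.63
tcp_pos: [0.6592, 0.041, 0.0485]
tool_rot: [0.694, 0.72, -0.0, -0.001]
force: [0.7, 0.3, -0.1]
finger_gap: 0.001
```

Call:
send_rows:
  motion:
    - {"gripper": 0, "travel": [0, 0, 2], "rotation": [0, 0, 0]}
    - {"gripper": 0, "travel": [0, 0, 0], "rotation": [0, 0, 0]}

```text
t: 9.8
tcp_pos: [0.6595, 0.041, 0.0481]
tool_rot: [0.694, 0.72, -0.0, -0.0]
force: [-0.1, -1.0, 2.0]
finger_gap: 0.002
```

Call:
send_rows:
  motion:
    - {"gripper": 0, "travel": [0, 0, 2], "rotation": [0, 0, 0]}
    - {"gripper": 0, "travel": [0, 0, 0], "rotation": [0, 0, 0]}

```text
t: 9.97
tcp_pos: [0.6596, 0.041, 0.0477]
tool_rot: [0.694, 0.72, -0.0, 0.0]
force: [-3.2, 0.7, 11.9]
finger_gap: 0.002
```

The bar bottomed out at TCP z 47.7 mm with 12 N, which matches the catch height (40 + 8 mm). I'll lift off and turn towards the tongs.

Call:
send_rows:
  motion:
    - {"gripper": 0, "travel": [0, 0, -10], "rotation": [0, 0, 0]}
    - {"gripper": 0, "travel": [0, 0, -35], "rotation": [0, 0, 0]}
    - {"gripper": 85, "travel": [0, 0, -40], "rotation": [0, 0, 0]}
    - {"gripper": 85, "travel": [0, 0, -40], "rotation": [0, 0, 0]}
    - {"gripper": 85, "travel": [-20, 0, -20], "rotation": [0, 0, 7.1]}
    - {"gripper": 85, "travel": [-20, 0, 0], "rotation": [0, 0, 7.1]}
    - {"gripper": 85, "travel": [-20, 0, 0], "rotation": [0, 0, 7.1]}
    - {"gripper": 85, "travel": [0, 0, 0], "rotation": [0, 0, 7.1]}
    - {"gripper": 85, "travel": [0, 0, 0], "rotation": [0, 0, 7.1]}
    - {"gripper": 85, "travel": [0, 0, 0], "rotation": [0, 0, 7.1]}
    - {"gripper": 85, "travel": [0, 0, 0], "rotation": [0, 0, 7.1]}
    - {"gripper": 85, "travel": [0, 0, 0], "rotation": [0, 0, 7.1]}

```text
t: 10.97
tcp_pos: [0.6541, -0.0186, 0.1905]
tool_rot: [0.954, 0.3, -0.0, -0.0]
force: [1.0, 0.9, 0.5]
finger_gap: 0.995
```

Call:
send_rows:
  motion:
    - {"gripper": 85, "travel": [0, 0, 0], "rotation": [0, 0, 7.1]}
    - {"gripper": 85, "travel": [0, 0, 0], "rotation": [0, 0, 7.1]}
    - {"gripper": 85, "travel": [0, 0, 0], "rotation": [0, 0, 7.1]}
    - {"gripper": 85, "travel": [0, 0, 0], "rotation": [0, 0, 7.1]}
    - {"gripper": 85, "travel": [0, 0, 0], "rotation": [0, 0, 7.1]}
    - {"gripper": 85, "travel": [0, 0, 0], "rotation": [0, 0, 7.1]}
    - {"gripper": 85, "travel": [0, 0, 0], "rotation": [0, 0, 3.6]}
    - {"gripper": 85, "travel": [0, 0, 0], "rotation": [0, 0, 0]}
    - {"gripper": 85, "travel": [0, 0, 0], "rotation": [0, 0, 0]}

```text
t: 11.72
tcp_pos: [0.6542, -0.0184, 0.1904]
tool_rot: [0.996, -0.095, -0.0, -0.0]
force: [0.4, -0.4, -0.1]
finger_gap: 0.995
```

```bash
python3 - <<'E'
from h import *
import pickle
s=manip.sense();print(s["t"],s["tcp_pos"],s["tool_rot"],s["force"],s["q"])
c=manip.calibration("wrist");im=manip.snapshot("wrist");pickle.dump((c,im),open("w7.pkl","wb"))
cv2.imwrite("pics/w7.png",im[:,:,::-1])
E
```

```text
11.7167 [ 0.65421947 -0.01844474  0.19039542] [ 9.95514620e-01 -9.46077932e-02 -7.82624004e-05 -1.11711945e-06] [ 0.43777208 -0.35480408 -0.08794628] [-1.98603816e-01  6.11948499e-01  1.39339222e+00 -1.54381479e-05
  1.13640785e+00  1.56169801e+00]
```

View pics/w7.png

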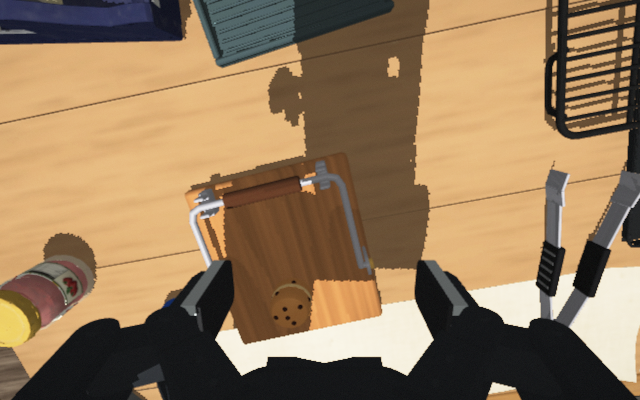

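The handle now lies in both cradles, at (207,203) and (322,175). The scone top is at (290,305). The tongs' sleeves are at (550,270) and (592,270), with the jaws at (557,185) and (628,190).

```bash
python3 - <<'E'
from h import *
import pickle
c,im=pickle.load(open("w7.pkl","rb"))
v=im.max(2);m=(v<50).astype(np.uint8);m[:,:530]=0;m[:,615:]=0;m[:235]=0;m[305:]=0
n,l,st,ce=cv2.connectedComponentsWithStats(m)
P=[]
for i in range(1,n):
    if st[i,4]>100:
        p=plane(c,ce[i],.02);P.append(p);print(st[i],ce[i].round(1),p)
P=np.array(P)
print("grip",P.mean(0))
j=[plane(c,(558,172),.026),plane(c,(632,175),.026)];print("jaw ends",j)
c1,_=pickle.load(open("w1.pkl","rb"))
print("triang sleeves",tri([(c1,(417.7,215.4)),(c,ce[[i for i in range(1,n) if st[i,4]>100][0]])]))
mid=np.mean(j,0);d=mid-P.mean(0);print("yaw",np.degrees(np.arctan2(d[1],d[0])),d)
dl=P[0]-P[-1];print("sleeve-sep",dl,np.degrees(np.arctan2(-dl[0],dl[1])))
print("scone",plane(c,(291,305),.058))
E
```

```text
[536 241  29  55 886] [550.1 268.3] [ 0.51326826 -0.24635289  0.02      ]
[ 573  241   37   56 1233] [590.6 268.2] [ 0.5048805  -0.29067415  0.02      ]
grip [ 0.50907438 -0.26851352  0.02      ]
jaw ends [array([ 0.62473057, -0.24768939,  0.026     ]), array([ 0.60783077, -0.32007814,  0.026     ])]
triang sleeves [ 0.50934563 -0.25019975  0.01434884]
yaw -8.158936601804418 [ 0.10720629 -0.01537024  0.006     ]
sleeve-sep [0.00838776 0.04432126 0.        ] -10.716437777352333
scone [0.54611008 0.03775168 0.058     ]
```

Call:
send_rows:
  motion:
    - {"gripper": 85, "travel": [-12, 34, 0], "rotation": [0, 0, 0]}
    - {"gripper": 85, "travel": [-12, 34, 0], "rotation": [0, 0, 0]}
    - {"gripper": 85, "travel": [-12, 34, 0], "rotation": [0, 0, 0]}
    - {"gripper": 85, "travel": [-12, 34, 0], "rotation": [0, 0, 0]}
    - {"gripper": 85, "travel": [-12, 34, 0], "rotation": [0, 0, 0]}
    - {"gripper": 85, "travel": [-12, 34, 0], "rotation": [0, 0, 0]}
    - {"gripper": 85, "travel": [-12, 34, 0], "rotation": [0, 0, 0]}
    - {"gripper": 85, "travel": [-12, 34, 0], "rotation": [0, 0, 0]}
    - {"gripper": 85, "travel": [0, 0, 30], "rotation": [0, 0, 0]}
    - {"gripper": 85, "travel": [0, 0, 30], "rotation": [0, 0, 0]}
    - {"gripper": 85, "travel": [0, 0, 20], "rotation": [0, 0, 0]}
    - {"gripper": 85, "travel": [0, 0, 0], "rotation": [0, 0, 0]}

```text
t: 12.77
tcp_pos: [0.5056, -0.2658, 0.1065]
tool_rot: [0.995, -0.096, -0.004, -0.002]
force: [-0.4, 0.9, -0.6]
finger_gap: 0.996
```

```bash
python3 - <<'E'
from h import *
import pickle
s=manip.sense();print(s["t"],s["tcp_pos"],s["tool_rot"],s["force"],s["q"])
c=manip.calibration("wrist");im=manip.snapshot("wrist");pickle.dump((c,im),open("w8.pkl","wb"))
cv2.imwrite("pics/w8.png",im[:,:,::-1])
go([.509,-.2685,.005])
E
```

```text
12.7667 [ 0.50560026 -0.26580531  0.10651161] [ 0.99541882 -0.09551009 -0.00366113 -0.00240738] [-0.37061964  0.85400882 -0.61810997] [-6.79570221e-01  6.30509936e-01  1.66892553e+00 -2.61968340e-05
  8.50920605e-01  1.08255710e+00]
shift mm [  2.8   1.9 103.5] rot deg None
```

View pics/w8.png

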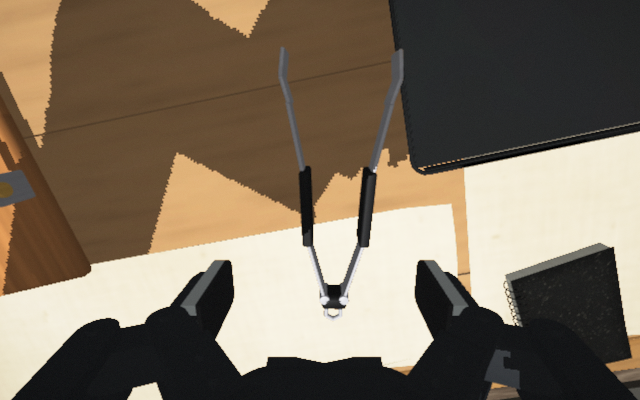

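Tongs between the open fingers: sleeves at (307,207) and (368,208), jaws at (284,68) and (400,70), loop at (334,310). Finger centre is column ≈325. One tray lies right of the jaws but is clear.

```bash
python3 - <<'E'
from h import *
import pickle
c,im=pickle.load(open("w8.pkl","rb"))
v=im.max(2);m=(v<50).astype(np.uint8);m[:,:297]=0;m[:,381:]=0;m[:160]=0;m[255:]=0
n,l,st,ce=cv2.connectedComponentsWithStats(m)
P=[]
for i in range(1,n):
    if st[i,4]>200:
        # top edge corners: extreme points
        p=plane(c,ce[i],.02);P.append(p);print(st[i],ce[i].round(1),p)
g=np.mean(P,0);print("grip",g)
lp=plane(c,(334,312),.013);j=(plane(c,(286,68),.026)+plane(c,(399,70),.026))/2
d=j-lp;print(lp,j,np.degrees(np.arctan2(d[1],d[0])),np.linalg.norm(d[:2]))
u=d[:2]/np.linalg.norm(d[:2]);print("axis midpoint at grip",lp[:2]+u*((g-lp)[:2]@u))
yaw=np.arctan2(d[1],d[0])
go([*(g[:2]),.005],R.from_euler("z",np.degrees(yaw),degrees=True)*R.from_euler("x",180,degrees=True))
E
```

```text
[299 166  14  80 785] [306.1 202.3] [ 0.51361457 -0.2516887   0.02      ]
[357 167  19  80 631] [365.2 204.5] [ 0.50339813 -0.29563284  0.02      ]
grip [ 0.50850635 -0.27366077  0.02      ]
[ 0.40796019 -0.25415697  0.013     ] [ 0.60004919 -0.29456862  0.026     ] -11.880620809142636 0.19629387468996026
axis midpoint at grip [ 0.50817412 -0.27523996]
shift mm [  3.3   7.1 103.5] rot deg [-0.13  0.26  0.95]
```

Call:
send_rows:
  motion:
    - {"gripper": 85, "travel": [3, 7, 10], "rotation": [0, 0, 1]}
    - {"gripper": 85, "travel": [0, 0, 25], "rotation": [0, 0, 0]}
    - {"gripper": 85, "travel": [0, 0, 25], "rotation": [0, 0, 0]}
    - {"gripper": 85, "travel": [0, 0, 20], "rotation": [0, 0, 0]}
    - {"gripper": 85, "travel": [0, 0, 0], "rotation": [0, 0, 0]}
    - {"gripper": 85, "travel": [0, 0, 0], "rotation": [0, 0, 0]}

```text
t: 13.32
tcp_pos: [0.5107, -0.2751, 0.0306]
tool_rot: [0.995, -0.104, 0.0, 0.0]
force: [-0.0, -0.4, 0.2]
finger_gap: 1.0
```

Call:
send_rows:
  motion:
    - {"gripper": 85, "travel": [-1, -1, 14], "rotation": [0, 0, 0]}
    - {"gripper": 85, "travel": [0, 0, 9], "rotation": [0, 0, 0]}
    - {"gripper": 85, "travel": [0, 0, 3], "rotation": [0, 0, 0]}
    - {"gripper": 85, "travel": [0, 0, 0], "rotation": [0, 0, 0]}
    - {"gripper": 60, "travel": [0, 0, 0], "rotation": [0, 0, 0]}
    - {"gripper": 60, "travel": [0, 0, 0], "rotation": [0, 0, 0]}
    - {"gripper": 60, "travel": [0, 0, 0], "rotation": [0, 0, 0]}
    - {"gripper": 60, "travel": [0, 0, 0], "rotation": [0, 0, 0]}
  newtons: 40

```text
t: 13.98
tcp_pos: [0.5096, -0.2738, 0.0048]
tool_rot: [0.995, -0.104, 0.0, 0.0]
force: [0.4, -1.0, 0.2]
finger_gap: 0.703
```

Call:
send_rows:
  motion:
    - {"gripper": 54, "travel": [0, 0, 0], "rotation": [0, 0, 0]}
    - {"gripper": 51, "travel": [0, 0, 0], "rotation": [0, 0, 0]}
    - {"gripper": 48, "travel": [0, 0, 0], "rotation": [0, 0, 0]}
    - {"gripper": 48, "travel": [0, 0, 0], "rotation": [0, 0, 0]}
    - {"gripper": 48, "travel": [0, 0, 0], "rotation": [0, 0, 0]}
    - {"gripper": 48, "travel": [0, 0, 0], "rotation": [0, 0, 0]}

```text
t: 14.48
tcp_pos: [0.5103, -0.2742, 0.006]
tool_rot: [0.995, -0.104, 0.001, 0.001]
force: [-1.4, 0.1, 9.0]
finger_gap: 0.563
```

Call:
send_rows:
  motion:
    - {"gripper": 48, "travel": [0, 0, -3], "rotation": [0, 0, 0]}
    - {"gripper": 48, "travel": [0, 0, -5], "rotation": [0, 0, 0]}
    - {"gripper": 48, "travel": [0, 0, -12], "rotation": [0, 0, 0]}
    - {"gripper": 48, "travel": [0, 0, -20], "rotation": [0, 0, 0]}
    - {"gripper": 48, "travel": [0, 0, -30], "rotation": [0, 0, 0]}
    - {"gripper": 48, "travel": [0, 0, -30], "rotation": [0, 0, 0]}
    - {"gripper": 48, "travel": [0, 0, -20], "rotation": [0, 0, 0]}
    - {"gripper": 48, "travel": [0, 0, 0], "rotation": [0, 0, 0]}
    - {"gripper": 48, "travel": [0, 0, 0], "rotation": [0, 0, 0]}

```text
t: 15.23
tcp_pos: [0.5098, -0.2739, 0.126]
tool_rot: [0.995, -0.104, 0.001, 0.001]
force: [0.1, -0.6, -0.9]
finger_gap: 0.565
```

```bash
python3 - <<'E'
from h import *
import pickle
s=manip.sense();print(s["t"],s["tcp_pos"],s["tool_rot"],s["force"],s["ft_torque"],s["finger_gap"]*85.4)
c=manip.calibration("wrist");im=manip.snapshot("wrist");pickle.dump((c,im),open("w9.pkl","wb"))
cv2.imwrite("pics/w9.png",im[:,:,::-1])
E
```

```text
15.2333 [ 0.5098479  -0.27391801  0.1260398 ] [ 9.94553326e-01 -1.04216716e-01  1.34576001e-03  8.64300784e-04] [ 0.07118151 -0.56535791 -0.92839653] [-0.02584008 -0.05148437  0.01142919] 48.279852969278984
```

View pics/w9.png

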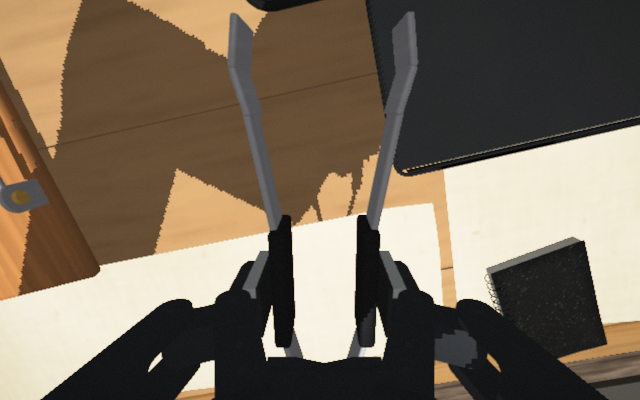

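The tongs are held at 48 mm, with the jaws straddling the tool's centre line (jaws at (240,45) and (405,45), mid ≈ 322). That was my twelfth viewed picture, so from here I go by numbers. I'm carrying the tongs to the scone, with their axis along +x.

Call:
send_rows:
  motion:
    - {"gripper": 48, "travel": [0, 0, -20], "rotation": [0, 0, -4]}
    - {"gripper": 48, "travel": [0, 0, -20], "rotation": [0, 0, -4]}
    - {"gripper": 48, "travel": [0, 0, -10], "rotation": [0, 0, -4]}
    - {"gripper": 48, "travel": [-8, -10, 0], "rotation": [0, 0, 0]}
    - {"gripper": 48, "travel": [-8, -20, 0], "rotation": [0, 0, 0]}
    - {"gripper": 48, "travel": [-8, -30, 0], "rotation": [0, 0, 0]}
    - {"gripper": 48, "travel": [-8, -30, 0], "rotation": [0, 0, 0]}
    - {"gripper": 48, "travel": [-8, -30, 0], "rotation": [0, 0, 0]}
    - {"gripper": 48, "travel": [-8, -30, 0], "rotation": [0, 0, 0]}
    - {"gripper": 48, "travel": [-8, -30, 0], "rotation": [0, 0, 0]}
    - {"gripper": 48, "travel": [-8, -30, 0], "rotation": [0, 0, 0]}
    - {"gripper": 48, "travel": [-6, -30, 0], "rotation": [0, 0, 0]}

```text
t: 16.28
tcp_pos: [0.4368, -0.0318, 0.1728]
tool_rot: [1.0, -0.0, -0.002, -0.001]
force: [-0.1, 0.4, -2.2]
finger_gap: 0.564
```

Call:
send_rows:
  motion:
    - {"gripper": 48, "travel": [0, -30, 0], "rotation": [0, 0, 0]}
    - {"gripper": 48, "travel": [0, -24, 0], "rotation": [0, 0, 0]}
    - {"gripper": 48, "travel": [0, -15, 0], "rotation": [0, 0, 0]}
    - {"gripper": 48, "travel": [0, -5, 0], "rotation": [0, 0, 0]}
    - {"gripper": 48, "travel": [0, 0, 0], "rotation": [0, 0, 0]}
    - {"gripper": 48, "travel": [0, 0, 0], "rotation": [0, 0, 0]}

```text
t: 16.78
tcp_pos: [0.4387, 0.0402, 0.1736]
tool_rot: [1.0, 0.001, -0.001, 0.0]
force: [0.9, 0.7, -1.2]
finger_gap: 0.564
```

```bash
python3 - <<'E'
from h import *
import pickle
s=manip.sense();print(s["t"],s["tcp_pos"],s["tool_rot"],s["finger_gap"]*85.4)
c=manip.calibration("wrist");im=manip.snapshot("wrist");pickle.dump((c,im),open("w10.pkl","wb"))
sc=manip.snapshot("scene");sd=manip.snapshot("side");pickle.dump((sc,sd),open("f10.pkl","wb"))
p=s["tcp_pos"];print("expected scone px",proj(c,[.538,.04,.058]),"jaw px",proj(c,p+[.095,.038,.02]),proj(c,p+[.095,-.038,.02]),proj(c,p+[.112,.03,.02]))
# grey steel mask of jaws, scone statistics
hsv=cv2.cvtColor(im,cv2.COLOR_RGB2HSV)
u,v=proj(c,[.538,.04,.058]).astype(int)
for dv in range(-50,51,10): print([tuple(int(x) for x in hsv[min(v+dv,399),u+du]) for du in range(-60,61,15)])
E
```

```text
16.7833 [0.43870594 0.04016372 0.17361011] [ 9.99999437e-01  6.31462353e-04 -8.49674931e-04  6.82965959e-05] 48.19436361105062
expected scone px [326.53609078  74.18904004] jaw px [221.4355034   46.97987353] [436.80850556  47.49619034] [240.42802808  -8.71952046]
[(14, 156, 201), (14, 155, 214), (14, 158, 195), (13, 160, 97), (14, 161, 95), (14, 159, 96), (13, 156, 95), (13, 154, 86), (13, 156, 88)]
[(14, 158, 197), (14, 154, 214), (14, 155, 202), (14, 161, 95), (14, 161, 95), (13, 165, 94), (13, 156, 95), (13, 160, 86), (12, 157, 83)]
[(14, 156, 198), (14, 155, 214), (14, 155, 204), (13, 157, 94), (13, 158, 97), (14, 163, 94), (13, 159, 96), (13, 154, 86), (13, 155, 84)]
[(14, 156, 85), (14, 160, 202), (14, 153, 223), (14, 167, 99), (14, 166, 115), (14, 155, 94), (13, 156, 95), (14, 160, 86), (13, 160, 83)]
[(13, 155, 87), (13, 154, 93), (13, 161, 100), (15, 165, 116), (15, 162, 120), (14, 163, 114), (14, 155, 97), (14, 155, 87), (14, 157, 86)]
[(13, 158, 87), (13, 160, 89), (14, 159, 98), (15, 166, 115), (15, 160, 121), (15, 165, 113), (13, 159, 98), (13, 156, 90), (13, 154, 88)]
[(13, 159, 88), (14, 156, 90), (14, 158, 97), (14, 168, 112), (14, 163, 117), (14, 168, 111), (13, 159, 98), (14, 159, 90), (13, 155, 87)]
[(13, 157, 91), (14, 158, 87), (13, 161, 100), (15, 168, 108), (10, 166, 23), (15, 170, 105), (13, 160, 97), (14, 160, 89), (13, 155, 89)]
[(13, 156, 95), (13, 155, 89), (13, 157, 99), (15, 165, 94), (15, 171, 94), (13, 162, 85), (13, 160, 97), (14, 155, 89), (13, 46, 78)]
[(13, 153, 95), (13, 157, 91), (14, 154, 103), (13, 156, 93), (13, 157, 94), (13, 156, 95), (14, 158, 97), (14, 158, 89), (12, 84, 82)]
[(14, 155, 94), (14, 164, 90), (13, 157, 101), (14, 158, 92), (13, 158, 95), (13, 155, 97), (13, 162, 96), (14, 156, 93), (120, 7, 76)]
```

```bash
python3 - <<'E'
from h import *
import pickle
c,im=pickle.load(open("w10.pkl","rb"))
hsv=cv2.cvtColor(im,cv2.COLOR_RGB2HSV);b=cv2.medianBlur(hsv[:,:,2],5)
m=((b>103)&(b<130)).astype(np.uint8);m[:,:270]=0;m[:,385:]=0;m[150:]=0
m=cv2.morphologyEx(m,cv2.MORPH_OPEN,np.ones((5,5)))
n,l,st,ce=cv2.connectedComponentsWithStats(m)
for i in range(1,n):
    if st[i,4]>200:
        cn=cv2.findContours((l==i).astype(np.uint8),0,1)[0][0];print(st[i],ce[i].round(1),cv2.minEnclosingCircle(cn))
g=((hsv[:,:,1]<60)&(hsv[:,:,2]>40)).astype(np.uint8)
for v in range(0,140,10):
    L=np.where(g[v,150:320])[0]+150;Rr=np.where(g[v,335:500])[0]+335
    print(v,(L.min(),L.max(),len(L)) if len(L) else None,(Rr.min(),Rr.max(),len(Rr)) if len(Rr) else None)
z=.058;print("px per mm",proj(c,[.538,.05,z])-proj(c,[.538,.04,z]),proj(c,[.548,.04,z]),"r px ~",np.linalg.norm(proj(c,[.538,.062,z])-proj(c,[.538,.04,z])))
E
```

```text
[ 300   53   47   51 1685] [323.1  77.6] ((321.129150390625, 77.77301788330078), 26.1607666015625)
0 (np.int64(225), np.int64(233), 9) (np.int64(424), np.int64(432), 9)
10 (np.int64(226), np.int64(234), 9) (np.int64(424), np.int64(432), 9)
20 (np.int64(228), np.int64(242), 15) (np.int64(401), np.int64(432), 24)
30 (np.int64(229), np.int64(251), 23) (np.int64(392), np.int64(442), 44)
40 (np.int64(220), np.int64(251), 32) (np.int64(393), np.int64(441), 42)
50 (np.int64(221), np.int64(251), 31) (np.int64(394), np.int64(437), 36)
60 (np.int64(225), np.int64(250), 26) (np.int64(395), np.int64(417), 23)
70 (np.int64(167), np.int64(249), 24) (np.int64(396), np.int64(416), 21)
80 (np.int64(231), np.int64(251), 21) (np.int64(394), np.int64(413), 20)
90 (np.int64(235), np.int64(254), 20) (np.int64(391), np.int64(409), 19)
100 (np.int64(192), np.int64(257), 21) (np.int64(388), np.int64(406), 19)
110 (np.int64(241), np.int64(261), 21) (np.int64(385), np.int64(403), 19)
120 (np.int64(152), np.int64(260), 26) (np.int64(386), np.int64(401), 16)
130 (np.int64(246), np.int64(262), 17) (np.int64(384), np.int64(399), 16)
px per mm [-13.11526012  -0.03047411] [326.59690062  59.86264472] r px ~ 28.854892620629855
```

```bash
python3 - <<'E'
from h import *
import pickle
for f,t in (("w10.pkl",[.4387,.0402,.1736]),):
    c,im=pickle.load(open(f,"rb"));t=np.array(t)
    hsv=cv2.cvtColor(im,cv2.COLOR_RGB2HSV)
    print("cam rel",c["cam_to_world"][:3,3]-t)
    for h in (.016,.020,.024):
        print("h",h,"toptip",((plane(c,(233,12),t[2]+h)-t)*1e3).round(1),((plane(c,(414,12),t[2]+h)-t)*1e3).round(1),"bottip",((plane(c,(251,32),t[2]+h-.026)-t)*1e3).round(1),((plane(c,(392,32),t[2]+h-.026)-t)*1e3).round(1))
    print("scone",plane(c,(322,78),.058)-t)
    # V channel and S printed coarsely round left jaw tip
    for v in range(0,70,4): print(v,"".join("#" if (hsv[v,u,1]<60) else "." for u in range(205,275,2)),"".join("#" if (hsv[v,u,1]<60) else "." for u in range(375,445,2)))
E
```

```text
cam rel [0.07438938 0.00178937 0.14205818]
h 0.016 toptip [106.9  34.   16. ] [107. -30.  16.] bottip [106.   33.5 -10. ] [106.1 -27.7 -10. ]
h 0.02 toptip [105.9  33.   20. ] [106. -29.  20.] bottip [105.2  32.6  -6. ] [105.3 -26.9  -6. ]
h 0.024 toptip [104.8  32.   24. ] [105. -28.  24.] bottip [104.3  31.8  -2. ] [104.5 -26.2  -2. ]
scone [ 0.09659017  0.00325789 -0.1156    ]
0 ..........#####.................... .........................####......
4 ...........####.................... .........................####......
8 ...........####.................... ........................#####......
12 ...........#####................... .................###....#####......
16 ...........#######................. ...............#####....#####......
20 ............#######................ .............#######....#####......
24 ............#########.............. ...........#########....##########.
28 ............###########............ ..........###########...##########.
32 ............############........... .........############...##########.
36 ........################........... .........############...##########.
40 ........################........... .........############....#########.
44 ........################........... .........############....########..
48 ........################........... .........############....########..
52 .........###############........... ..........###########....#####.....
56 .........##############............ ..........############.............
60 ..........#############............ ..........############.............
64 ...........############............ ..........############.............
68 ............###########............ ..........###########..............
```

Call:
send_rows:
  motion:
    - {"gripper": 48, "travel": [7, -1, 10], "rotation": [0, 0, 0]}
    - {"gripper": 48, "travel": [0, 0, 20], "rotation": [0, 0, 0]}
    - {"gripper": 48, "travel": [0, 0, 25], "rotation": [0, 0, 0]}
    - {"gripper": 48, "travel": [0, 0, 25], "rotation": [0, 0, 0]}
    - {"gripper": 48, "travel": [0, 0, 12], "rotation": [0, 0, 0]}
    - {"gripper": 48, "travel": [0, 0, 0], "rotation": [0, 0, 0]}
    - {"gripper": 48, "travel": [0, 0, 0], "rotation": [0, 0, 0]}

```text
t: 17.52
tcp_pos: [0.446, 0.0407, 0.0819]
tool_rot: [1.0, -0.0, -0.001, -0.0]
force: [0.2, 0.0, -1.0]
finger_gap: 0.562
```

```bash
python3 - <<'E'
from h import *
import pickle
s=manip.sense();print(s["t"],s["tcp_pos"],s["tool_rot"],s["finger_gap"]*85.4,s["force"])
t=s["tcp_pos"]
c=manip.calibration("wrist");im=manip.snapshot("wrist");pickle.dump((c,im),open("w11.pkl","wb"))
hsv=cv2.cvtColor(im,cv2.COLOR_RGB2HSV);b=cv2.medianBlur(hsv[:,:,2],5)
print("exp scone px",proj(c,[.534,.042,.058]))
for v in range(0,130,5): print("%3d"%v," ".join("%3d"%b[v,u] for u in range(215,435,7)))
for v in range(0,130,5): print("%3d"%v," ".join("%3d"%hsv[v,u,1] for u in range(215,435,7)))
E
```

```text
17.5167 [0.44597961 0.04072109 0.08186773] [ 9.99999627e-01 -3.73491655e-04 -7.71963244e-04 -1.00764571e-04] 48.008850189079425 [ 0.22426028  0.04624159 -1.04741281]
exp scone px [324.66232578  79.39826544]
  0  90  88  87  86  91 100  95  99  96  91  89  97  95 102  98 102 100  91  96  98  98  86  95  93  86  86  92  97  94  89  88  86
  5  93  87  87  87  90 101  97  98  97  90  89  97  95 101  99 102 100  92  96  98  99  88  96  94  87  86  92  98  95  89  89  87
 10  93  87  89  87  87 101  97  99  97  93  89  97  96 101  99 102 101  93  96  98  98  88  96  95  87  87  92  98  94  87  89  88
 15  95  88  90  91  87 101  97  99  98  98  90  98  95 100 100 102 102  93  97  99 100  88  97  96  87  87  92  89 100  87  89  87
 20  95  88  92  92  84  99  98  99  98  99  90  98  96 100 101 102 101  93  97  99 101  89  97  97  87  87  92  77 101  88  90  88
 25  97  89  92  91  78  96  99  98  99 100  91  96  96 100 101 103 102  94  97  99 101  90  97  97  88  88  79  77 101  89  90  89
 30  97  90  90  90  78  78 100  99 100 100  91  96  97  99 101 103 102  94  97  99 104  90  98  96  
[... 5270 characters left out ...]
 159 154 157   6   3  10 156 157 154 152
105 155 163 155 153   8  12  10 159 159 156 158 168 167 168 166 170 163 169 168 172 158 160 155 158 152   3   9   8 156 158 155 153
110 156 157 155 157   8   6   9 159 154 158 159 155 172 165 168 170 169 169 172 166 155 159 160 156 151   9   8 105 159 156 158 157
115 155 157 155 156  12   9   9 160 150 157 157 159 159 166 166 172 167 163 166 154 157 159 154 157 156   6  11 159 157 157 154 157
120 160 156 158 150 111   6   3 158 158 159 155 155 153 158 152 167 168 166 152 154 160 156 157 158 157   9  10 159 157 157 158 159
125 157 157 156 161 157   5   6 155 156 155 157 160 155 156 152 158 157 159 155 158 157 157 153 162 153   9   7 153 154 159 158 158
```

```bash
python3 - <<'E'
from h import *
import pickle
c,im=pickle.load(open("w11.pkl","rb"));t=np.array([.4460,.0407,.0819])
jt=[(plane(c,(233,13),t[2]+.02)+plane(c,(414,13),t[2]+.02))/2,(plane(c,(252,32),t[2]-.006)+plane(c,(394,32),t[2]-.006))/2]
print("jaw",[ (j-t-[.017,0,0])*1e3 for j in jt]);print("scone",[(plane(c,(323,v),.058)-t)*1e3 for v in (72,75,78)])
hsv=cv2.cvtColor(im,cv2.COLOR_RGB2HSV);m=cv2.inRange(hsv,(14,162,104),(20,255,140));m[:, :280]=0;m[:,370:]=0;m[140:]=0
m=cv2.morphologyEx(cv2.medianBlur(m,5),cv2.MORPH_CLOSE,np.ones((13,13)));cn=max(cv2.findContours(m,0,1)[0],key=cv2.contourArea);print(cv2.boundingRect(cn),cv2.fitEllipse(cn))
E
```

```text
jaw [array([88.57483444,  1.80616113, 20.        ]), array([88.17068934,  2.05449951, -6.        ])]
scone [array([ 91.37605299,   2.11738874, -23.9       ]), array([ 90.01228782,   2.11843441, -23.9       ]), array([ 88.64135282,   2.11948559, -23.9       ])]
(285, 33, 77, 84) ((323.21466064453125, 74.56798553466797), (76.08777618408203, 82.37608337402344), 0.5649580359458923)
```

Jaws and scone agree within 2 mm along and under 1 mm across, so I'm descending.

Call:
send_rows:
  motion:
    - {"gripper": 48, "travel": [1, 0, 10], "rotation": [0, 0, 0]}
    - {"gripper": 48, "travel": [0, 0, 12], "rotation": [0, 0, 0]}
    - {"gripper": 48, "travel": [0, 0, 12], "rotation": [0, 0, 0]}
    - {"gripper": 48, "travel": [0, 0, 10], "rotation": [0, 0, 0]}
    - {"gripper": 48, "travel": [0, 0, 5], "rotation": [0, 0, 0]}
    - {"gripper": 48, "travel": [0, 0, 0], "rotation": [0, 0, 0]}
    - {"gripper": 48, "travel": [0, 0, 0], "rotation": [0, 0, 0]}

```text
t: 18.15
tcp_pos: [0.4477, 0.0412, 0.034]
tool_rot: [1.0, 0.0, 0.001, 0.0]
force: [0.2, -0.1, -1.6]
finger_gap: 0.565
```

Call:
send_rows:
  motion:
    - {"gripper": 45, "travel": [0, 0, 0], "rotation": [0, 0, 0]}
    - {"gripper": 42, "travel": [0, 0, 0], "rotation": [0, 0, 0]}
    - {"gripper": 40, "travel": [0, 0, 0], "rotation": [0, 0, 0]}
    - {"gripper": 37, "travel": [0, 0, 0], "rotation": [0, 0, 0]}
    - {"gripper": 37, "travel": [0, 0, 0], "rotation": [0, 0, 0]}
    - {"gripper": 37, "travel": [0, 0, 0], "rotation": [0, 0, 0]}
    - {"gripper": 37, "travel": [0, 0, 0], "rotation": [0, 0, 0]}
    - {"gripper": 37, "travel": [0, 0, 0], "rotation": [0, 0, 0]}
  newtons: 40

```text
t: 18.82
tcp_pos: [0.4473, 0.0414, 0.0334]
tool_rot: [1.0, 0.0, 0.0, 0.0]
force: [-1.2, -0.9, 0.1]
finger_gap: 0.455
```

The fingers stopped at 38.9 mm, short of the 37 mm command, so the jaws are on the scone. Lifting slowly.

Call:
send_rows:
  motion:
    - {"gripper": 37, "travel": [0, 0, -4], "rotation": [0, 0, 0]}
    - {"gripper": 37, "travel": [0, 0, -8], "rotation": [0, 0, 0]}
    - {"gripper": 37, "travel": [0, 0, -14], "rotation": [0, 0, 0]}
    - {"gripper": 37, "travel": [0, 0, -18], "rotation": [0, 0, 0]}
    - {"gripper": 37, "travel": [0, 0, -18], "rotation": [0, 0, 0]}
    - {"gripper": 37, "travel": [0, 0, -18], "rotation": [0, 0, 0]}
    - {"gripper": 37, "travel": [0, 0, -18], "rotation": [0, 0, 0]}
    - {"gripper": 37, "travel": [0, 0, -18], "rotation": [0, 0, 0]}
    - {"gripper": 37, "travel": [0, 0, -18], "rotation": [0, 0, 0]}
    - {"gripper": 37, "travel": [0, 0, -10], "rotation": [0, 0, 0]}
    - {"gripper": 37, "travel": [0, 0, -4], "rotation": [0, 0, 0]}
    - {"gripper": 37, "travel": [0, 0, 0], "rotation": [0, 0, 0]}

```text
t: 19.82
tcp_pos: [0.4471, 0.0415, 0.1824]
tool_rot: [1.0, 0.0, 0.001, 0.0]
force: [0.5, -0.3, -1.5]
finger_gap: 0.455
```

```bash
python3 - <<'E'
from h import *
import pickle
s=manip.sense();print(s["t"],s["tcp_pos"],s["tool_rot"],s["finger_gap"]*85.4,s["force"],s["ft_torque"])
c=manip.calibration("wrist");im=manip.snapshot("wrist");pickle.dump((c,im),open("w12.pkl","wb"))
cv2.imwrite("pics/w12.png",im[:,:,::-1])
hsv=cv2.cvtColor(im,cv2.COLOR_RGB2HSV)
t=s["tcp_pos"];print("exp scone top px",proj(c,t+[.09,.002,.026]))
for k in (1,2):
  for v in range(0,120,6): print("%3d"%v," ".join("%3d"%hsv[v,u,k] for u in range(225,425,8)))
a,b=manip.calibration("scene"),manip.calibration("side")
print("sleeve/handle expected scene", proj(a,[.66,.037,.04]))
sd=manip.snapshot("side");pickle.dump(sd,open("sd12.pkl","wb"));print("scone expected side px",proj(b,t+[.09,.002,.006]))
E
```

```text
19.8167 [0.44714893 0.04150929 0.18243318] [9.99999456e-01 4.47771706e-04 9.31292494e-04 1.45197784e-04] 38.82919193333673 [ 0.45563308 -0.26581766 -1.54303301] [-0.00957961  0.03418064 -0.00840978]
exp scone top px [323.38808315  60.00338691]
  0 122   6 156 153 155 156 154 158 157 157 153 154 156 154 156 154 155 159 155 157 159 153 156 165 157
  6 121   6 161 154 155 157 153 157 156 157 156 153 157 158 165 159 159 159 158 164 160 159 156 158 158
 12 122   7 154 154 155 155 154 156 160 163 170 165 168 167 174 165 155 157 153 143 157 156 158 159 156
 18 127   8 153 158  84   7 154 157 163 168 167 163 168 166 172 170 168 161 160   9  96 157 161 160 156
 24 121   7 138 158  21  10 154 161 168 168 167 162 166 168 169 166 169 160 161   7  32 166 154 152 156
 30 120  27  62 162  11  10   7 165 168 166 168 167 162 165 168 167 164 169  10   7   6 162 161 160 156
 36 120 118   6 164   5  10  91 167 166 165 161 165 161 165 163 168 170 169 173   7   8 163 160 156 154
 42 121 151   9 160   8  10 165 166 162 167 161 147 157 160 165 167 165 170 170  10   8 157 158 160 158
 48 121 122   6 158   8 
[... 2709 characters left out ...]
05 112 111 113 115  22 116 116 114 110 110 113 106  81  93  87  93  88  88
 90 216 216 147  92  92  85  97 111 112 111 114 114 114 115 113 112 112 110  98  79  86  89  95  91  90
 96 215 214  88  91  98  93  93 112 111 111 113 115 112  23 113 112 109 111  94  90  86  88  93  90  88
102 211 213  85  91 100  97  77  97 110 112 111 111  81  29 111 109 111  99  90  98  90  87  94  87  88
108 208 211 122  93 102  94  75  96 109 112 110 110 112  57 109 109 111  94  76  98  88  87  94  85  88
114 207 207 173  93 102  88  74  44  94 110 112 111 111 113 109 112  95  92  78  87  90  87  91  84  85
sleeve/handle expected scene [272.88823428 186.1036819 ]
scone expected side px [304.6137318 148.4731153]
```

The scone fills the gap between the jaws and moved up with them. The load of 1.5 N equals tongs plus scone, and the lift was 149 mm. Handing in.

```bash
python3 - <<'E'
from h import *
a=manip.calibration("scene");im=manip.snapshot("scene");hsv=cv2.cvtColor(im,cv2.COLOR_RGB2HSV)
m=((hsv[:,:,2]<130)&(hsv[:,:,1]>120)&(hsv[:,:,0]<15)).astype(np.uint8);m[:170]=0;m[202:]=0;m[:,:245]=0;m[:,300:]=0
n,l,st,ce=cv2.connectedComponentsWithStats(m);print("sleeve blob scene",[(st[i].tolist(),ce[i].round(0)) for i in range(1,n) if st[i,4]>30],proj(a,[.66,.037,.04]))
print(manip.sense()["force"],manip.sign_off())
E
```

```text
sleeve blob scene [([260, 180, 24, 14, 103], array([272., 186.])), ([282, 191, 18, 11, 124], array([292., 197.]))] [272.88823428 186.1036819 ]
the job is handed in; nothing more can be done
[-0.96615381  0.30529804 -1.18421339] None
```

The handle is folded into its catch, and the scone is held in the tongs about 149 mm above the board. I handed the job in at about 20 s of the 58 s allowed; sign-off gave no verdict.

**Handle:** I pushed it over with shut fingers and then pressed it down. On the first press the fingers slid past the bar and pushed against it with about 20 N. I lifted off, re-measured and pressed again. It then stopped hard at 12 N with the fingertips at 47.7 mm, which matches the catch height. The last scene picture shows the handle's sleeve at (272,186), against (273,186) expected for the catch.

**Tongs and scone:** I picked the tongs up at 48 mm, lined the jaws up with the scone to within about 2 mm, and closed until the fingers stopped at 38.9 mm (expected about 40). After the lift, the last wrist picture's pixel values show the scone between the jaws. The load read about 1.5 N, which is the tongs plus the scone; it varied by a few tenths of a newton and read 1.2 N at hand-in.

**What I could not fully check:**
- **Position offset:** the wrist-camera estimates disagreed by up to about 7 mm between tool orientations. I got round this by comparing jaws and scone in the same picture.
- **Last pictures:** my 12-picture viewing limit was used up before the approach to the scone. Everything from there on was checked by pixel values and force only.
- **Other objects:** I felt no unexpected contact, but I did not re-check the jar and calculator afterwards.

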